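# Drive a brass plug out of a bearing holder with a drift punch

## Robot

A 6-joint arm with a two-finger parallel gripper is mounted at the origin on a cart in front of the work surface, level with it; the furniture and walls round the work are solid. World frame = base frame: x ahead of the robot, y to its left, z up, the work surface at z = 0. Lengths are in mm, angles in rad, forces in N, time in s.
With the tool pointing down it reaches from about 350 to 725 mm from the base axis. Payload 6 kg.
Tool frame: the origin (TCP) lies midway between the tips of the shut fingers; the grasp point (between the pads) lies 19 mm behind it; z points along the fingers, y is the line along which they close (so a half turn about z gives the same grasp; the last joint's range is limited). The gripper opens to 85 mm and grips with 20 to 120 N. Pads are 22 mm wide; open, the fingers measure 114 mm over their backs; the gripper's body (76 mm by 85 mm) begins 54 mm behind the grasp point. The pads swing forward as they close: fully open they stand 13 mm farther back than shut.
Start: joints at [1.67, 0.04, 0.085, 0, -1.615, -0.334], TCP at [139.564, 583.52, 231.261] pointing down, gripper open.
Joint ranges: [-2.56, 2.56], [-1.29, 2.01], [-1.08, 1.49], [-3.29, 1.98], [-2.81, -0.18], [-2.99, 2.99]. Speed limits (rad/s): [2.57, 2.57, 3.01, 3.14, 3.14, 3.14].

## Interface

Orientations are given as a unit quaternion [w, x, y, z].
In Python, from plant import manip gives the robot as it stands.
- The arm moves only by the shell command python3 -m pendant 'ROWS'. ROWS is JSON, a list of rows, each a list of 7 numbers: the shift along the tool's x, y, z in mm, then the turn, a rotation vector about the tool's x, y, z in rad, then the gripper's target within -1 to 1 (fully open at 1, half-way at 0, shut at -1). In form: [[dx, dy, dz, wx, wy, wz, fingers], ...]. A call has 1 to 8 rows; each row shifts and turns the commanded pose from where the row before left it, along the tool's axes as they then stand; what a row does not reach is not made up. A row lasts 1/8 s, in which the tool goes at most 62.5 mm and 10.7 degrees, less where a joint would pass 70% of its speed; a pose out of reach is approached as far as the arm can. A call with a gripper value outside its range is refused whole. The fingers move at their own pace and stop on an object; the grip force is fixed at half the most. Time passes only in rows, so rows that do not move let the fingers close. It gives the time, the measured TCP pose, the force, the opening and the grip force at its end, in the units of the state.
- manip.get_obs(): the state, without advancing time (a new reading comes with each control period).
- manip.read_camera(name): name is "scene" or "top" or "wrist"; returns a dict with "color" (420x560x3 uint8, red, green, blue), "vertical_fov" (degrees; the focal length in pixels is half the picture's height over the tangent of half this angle, whatever the lens; pixels are square), "cx", "cy" (the principal point, pixels), "position" and "rotation" of the camera in the world. Camera axes: x right, y down, z forward; pixel columns grow to the right and rows downward; lengths in mm; the calibration is good to about 2 mm. A picture is of the moment at which its call begins. There is no depth.
- manip.finish_job(): hands the job in; it is judged then, once.
The state is a dict: "time_s": time; "joint_pos": joint angles; "joint_velocities": joint speeds; "tau": joint torques, N m; "tcp_pos": TCP position; "tool_rot": TCP orientation; "wrist_force": force on the tool from outside, world axes, zero at the start; "torque": the same for the moment, N m; "grip_width": finger opening in mm; "grasp_force": force on a finger pad.
Only numpy, scipy, OpenCV 4.12 (cv2) and the standard library are available. Lean on these libraries where they do the work, as an engineer would, in place of code of your own. Each camera call takes 0.05 s, during which the arm holds its last target. There are 200 camera calls.

## Task

Take the drift punch out of its wooden stand, feel its nose gently into the hole of the guide ring on top of the blue bearing holder, never leaning hard on the holder, and push the brass plug down through the bore until it drops out underneath onto the holder's foot. Then put the drift punch back upright in its stand, fully home, and leave the capacitors, the screwdriver and the solder spool where they are.

Things in the scene. Friction and masses are not known exactly. Their poses are not given: they have to be found in the camera images.
- drift: the drift punch, standing upright in the wooden stand: steel shank 9 mm in diameter with a red round handle on top. Origin at the tip of the nose, z axis up along the punch. Nose: a cone from 6 mm diameter at the tip to 9 mm at 5 mm above it; shank 5 to 67 mm; handle 18 mm in diameter, 67 to 117 mm above the tip. 100 g.
- stand: the wooden stand, fixed to the table: 64 x 64 x 45 mm block, origin at the centre of its underside, z up. A vertical hole 11.5 mm in diameter, slightly chamfered, in the middle of its top; the hole's floor is 4 mm above the origin, so the punch fully home has its tip 4 mm above the stand's origin.
- holder: the bearing holder, fixed to the table, 84 x 84 mm: dark foot 7 mm thick, two blue cheeks, and on them a grey block from 38 to 68 mm height with a vertical through bore 31.5 mm in diameter. Origin at the centre of its underside, on the bore axis, z up. The punch pressing on the holder or its guide ring with more than 25 N is too hard.
- ring_top (a point): point on the bore axis, 82 mm above the holder's origin, level with the flat top of the round steel guide ring (44 mm outside, 8 mm thick, 12 mm hole with square edges). The ring is eccentric: its hole's centre is 7.5 mm from this point, in a direction that differs each time and is not measured: find it by feel or sight. It does not turn; pressed, it yields 4 mm down (4 N per mm), then is hard.
- bore_exit (a point): point on the bore axis at the bore's lower mouth, 38 mm above the holder's origin; below it is open space for the plug to drop onto the foot. Two sprung black catches in the bore wall, between 38 and 44 mm above the holder's origin, hold the plug by its foot and then rub on it until it has passed them: pushing it takes 10 to 20 N to break loose, less after.
- plug: the brass plug in the holder's bore: 30 mm in diameter, 24 mm long, its foot bevelled 3 mm, origin at the centre of its lower face, z up its axis. It starts with its lower face 41 mm and its upper face 65 mm above the holder's origin; it falls when its upper face is pushed below the catches (38 mm). 110 g.
- cap_a: bystander: a black capacitor standing on end, 31 mm diameter, 48 mm high, far side of the table; origin at its foot
- cap_b: bystander: a like black capacitor, near side; origin at its foot
- driver_red: bystander: a red screwdriver lying to the left and nearer than the holder, 208 mm long, 24 mm high; origin under its middle
- spool: bystander: a red spool of solder, 61 x 130 x 44 mm, behind; origin under its middle

How it is judged (in metres and radians):
On the way, in this order (a step that is already met when the one before it is completed fails the run):
1. the drift's nose has gone through the guide ring's hole (z of drift in the frame of holder below 0.07 m and horizontal distance between drift and holder below 0.012 m), for 0.05 s.
2. the plug has been pushed through the bore and dropped out below, with the drift in the bore (z of plug in the frame of holder below 0.022 m and z of drift in the frame of holder below 0.058 m and horizontal distance between drift and holder below 0.012 m), for 0.05 s.
At the end, for the whole second after the job is handed in: The plug lies at rest on the holder's foot below the bore (its origin less than 25 mm above the holder's and within 40 mm of the bore axis); the drift stands at rest in its stand, tip less than 9 mm above the stand's origin and within 5 mm of its axis, less than 0.12 rad from upright (z of plug in the frame of holder below 0.025 m and horizontal distance between plug and holder below 0.04 m and linear speed of each of plug, drift below 0.02 m/s and z of drift in the frame of stand below 0.009 m and horizontal distance between drift and stand below 0.005 m and angle between drift's own z axis and vertical below 0.12 rad); the robot touches nothing.
It fails at once if the drift is pressed against the holder or its guide ring with more than 25 N (contact force between drift and holder above 25 N).
It fails at once if a capacitor, the screwdriver or the solder spool is moved by more than 20 mm (distance of any of cap_a, cap_b, driver_red, spool from where it was at the start of the episode above 0.02 m).
It also fails if it takes over 67 s, if anything falls off the work surface, if the arm or the gripper's body presses on something with over 40 N, if the wrist force passes 120 N, or if a joint passes its speed limit or range.

## Working session

There is one attempt and no reset: what is moved stays moved. The work goes in short steps, Python scripts to look and compute and a shell command to move; the robot and the scene stay as the last step left them, time stands still between calls to the robot, and variables do not carry over. Pictures are saved under pics/ and viewed, at most 10 in all, crops included, and the job is handed in when it is done.

```bash
mkdir -p pics; ls; cat > h.py <<'E'
from plant import manip
import numpy as np, cv2
from scipy.spatial.transform import Rotation as R
def cam(n,save=None):
    c=manip.read_camera(n)
    if save: cv2.imwrite(save,c["color"][:,:,::-1])
    c["f"]=c["color"].shape[0]/2/np.tan(np.radians(c["vertical_fov"])/2)
    r=np.array(c["rotation"],float); c["R"]=r if r.shape==(3,3) else R.from_quat(r[[1,2,3,0]]).as_matrix()
    c["p"]=np.array(c["position"],float); return c
def ray(c,u,v):
    d=c["R"]@np.array([(u-c["cx"])/c["f"],(v-c["cy"])/c["f"],1]); return c["p"],d
def onz(c,u,v,z):
    p,d=ray(c,u,v); return p+d*(z-p[2])/d[2]
def proj(c,P):
    q=c["R"].T@(np.array(P,float)-c["p"]); return q[:2]/q[2]*c["f"]+[c["cx"],c["cy"]]
E
python3 - <<'E'
from h import *
a=cam("scene");b=cam("top")
for c in(a,b): print(c["p"],c["R"].round(3).tolist(),c["f"],c["cx"],c["cy"],c.keys())
cv2.imwrite("pics/a.png",a["color"][:,:,::-1]);cv2.imwrite("pics/b.png",b["color"][:,:,::-1])
import pickle
pickle.dump((a,b),open("ab.pkl","wb"))
o=manip.get_obs();print(o)
E
```

```text
pics
[ -60.31257072 -462.59730568  709.36923332] [[0.534, -0.553, 0.639], [-0.845, -0.362, 0.393], [0.014, -0.75, -0.661]] 475.4181770149601 275.256544414355 208.71941153622151 dict_keys(['color', 'vertical_fov', 'cx', 'cy', 'position', 'rotation', 'f', 'R', 'p'])
[ 245.17441474  -97.38623599 1387.85901161] [[0.024, -0.976, 0.218], [-1.0, -0.024, 0.0], [0.005, -0.217, -0.976]] 530.3010624754786 273.28490378114816 218.9633998258836 dict_keys(['color', 'vertical_fov', 'cx', 'cy', 'position', 'rotation', 'f', 'R', 'p'])
{'time_s': 0.1, 'joint_pos': array([ 1.66970255e+00,  4.07467341e-02,  8.38946029e-02, -4.11557975e-04,
       -1.61549936e+00, -3.33689781e-01]), 'joint_velocities': array([ 0.00227942, -0.00190984,  0.00121982,  0.00168577,  0.00081058,
        0.00102023]), 'tau': array([-4.96858833e-03, -3.69347441e+01,  3.48282051e+01,  6.95171714e+00,
       -4.63896562e-03, -1.13793442e-05]), 'tcp_pos': array([139.44475541, 583.26107851, 230.37207568]), 'tool_rot': array([ 8.03582341e-04,  9.93118232e-01, -1.17113327e-01, -3.39095184e-05]), 'wrist_force': array([ 0.11725637, -0.32250557,  0.60920947]), 'torque': array([ 0.00247534,  0.00580263, -0.00973879]), 'grasp_force': 0.0, 'grip_width': 85.27811879395156}
```

View pics/a.png

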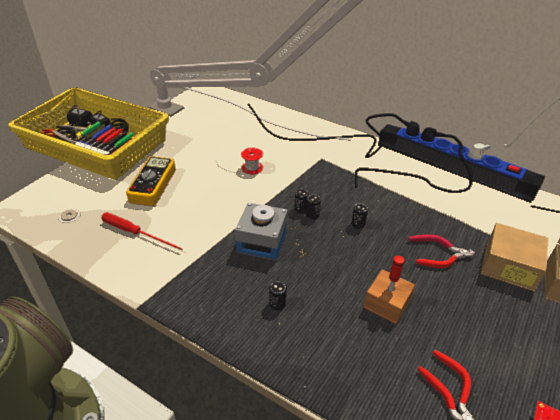

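View pics/b.png

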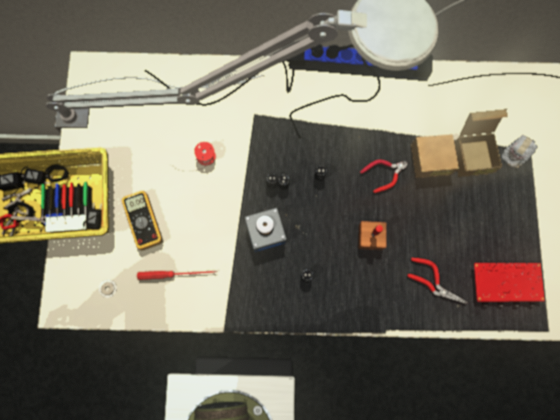

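The scene view shows the holder at about (262,232) and the stand with the red-handled punch at (392,285). In the top view they are at (265,228) and (373,235). I'll enlarge these regions.

```bash
python3 - <<'E'
from h import *
import pickle
a,b=pickle.load(open("ab.pkl","rb"))
def crop(c,u,v,w=67,h=50,s=6): return cv2.resize(c["color"][v:v+h,u:u+w,::-1],(w*s,h*s),interpolation=cv2.INTER_CUBIC)[:300,:400]
# a: holder (230,198) 5x 70.. 
A=cv2.resize(a["color"][195:270,225:300,::-1],(400,400)[:2] and (300,300),interpolation=cv2.INTER_CUBIC)
B=cv2.resize(a["color"][250:325,355:430,::-1],(300,300),interpolation=cv2.INTER_CUBIC)
C=cv2.resize(b["color"][200:260,235:295,::-1],(300,300),interpolation=cv2.INTER_CUBIC)
D=cv2.resize(b["color"][205:265,345:405,::-1],(300,300),interpolation=cv2.INTER_CUBIC)
cv2.imwrite("pics/c.png",np.vstack([np.hstack([A,B]),np.hstack([C,D])]))
E
```

```text
(no output)
```

View pics/c.png

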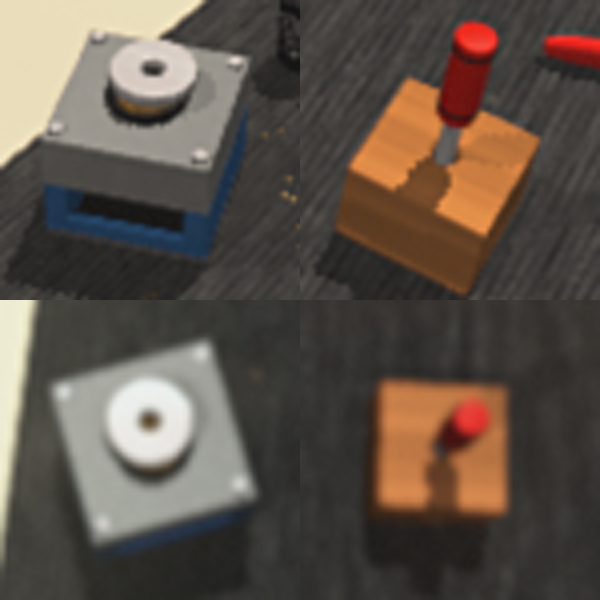

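The crops show the holder top's corners, the ring hole at about scene (263,212) and top (265,224), and the stand's top corners. Now triangulating.

```bash
python3 - <<'E'
from h import *
import pickle
a,b=pickle.load(open("ab.pkl","rb"))
def px(X,Y,u0,v0,s): return u0+(X+.5)/s-.5, v0+(Y+.5)/s-.5
def many(n,c,pts,u0,v0,s,z):
    P=np.array([onz(c,*px(x,y,u0,v0,s),z) for x,y in pts]); print(n,P[:,:2].round(1).tolist(),P.mean(0).round(1))
    if len(P)==4:
        e=P[[1,2,3,0]]-P; print("  side",np.linalg.norm(e,axis=1).round(1),"ang",np.degrees(np.arctan2(e[:,1],e[:,0])).round(1))
many("hold a",a,[(97,31),(248,57),(208,168),(44,133)],225,195,4,68)
many("hold b",b,[(52,84),(208,42),(256,196),(98,244)],235,200,5,68)
many("ring hole a",a,[(153,68)],225,195,4,82); many("ring hole b",b,[(150,120)],235,200,5,82)
many("ring ctr a",a,[(153,70)],225,195,4,82); many("ring ctr b",b,[(150,118)],235,200,5,82)
many("stand a",a,[(108,78),(240,140),(185,235),(50,168)],355,250,4,45)
many("stand b",b,[(80,80),(208,83),(208,210),(76,210)],345,205,5,45)
many("handle a",a,[(175,36)],355,250,4,121);many("handle b",b,[(172,118)],345,205,5,121)
E
```

```text
hold a [[547.0, -24.8], [572.4, -100.8], [493.2, -126.5], [470.1, -46.6]] [520.7 -74.7  68. ]
  side [80.2 83.2 83.1 80. ] ang [ -71.6 -162.1  106.1   15.8]
hold b [[544.2, -24.8], [568.3, -103.9], [488.7, -130.0], [462.2, -50.8]] [515.8 -77.4  68. ]
  side [82.7 83.7 83.4 86.1] ang [ -73.1 -161.8  108.5   17.6]
ring hole a [[525.8, -73.6]] [525.8 -73.6  82. ]
ring hole b [[523.7, -75.5]] [523.7 -75.5  82. ]
ring ctr a [[524.5, -74.4]] [524.5 -74.4  82. ]
ring ctr b [[524.7, -75.5]] [524.7 -75.5  82. ]
stand a [[546.9, -323.3], [544.8, -387.8], [481.5, -386.0], [483.5, -322.3]] [ 514.2 -354.8   45. ]
  side [64.5 63.3 63.8 63.4] ang [-91.9 178.4  88.2  -0.9]
stand b [[545.7, -323.7], [545.8, -390.1], [479.0, -388.6], [477.3, -320.8]] [ 512.  -355.8   45. ]
  side [66.4 66.8 67.8 68.5] ang [-89.9 178.7  91.4  -2.4]
handle a [[514.7, -353.8]] [ 514.7 -353.8  121. ]
handle b [[510.9, -355.6]] [ 510.9 -355.6  121. ]
```

```bash
cat >> h.py <<'E'
def to(*pts):
    o=manip.get_obs(); q=o["tool_rot"]; M=R.from_quat(np.array(q)[[1,2,3,0]]).as_matrix(); p=o["tcp_pos"]
    print("t",round(o["time_s"],2),"tcp",p.round(1),"yaw",np.arctan2(M[1,0],M[0,0]).round(3),"tilt",M[:,2].round(4),"F",o["wrist_force"].round(1),"T",np.round(o["torque"],2),"w",round(o["grip_width"],1),"j",o["joint_pos"].round(2))
    for t in pts: print((M.T@(np.array(t)-p)).round(1)); p=np.array(t)
E
python3 -c "
from h import *
to((450,250,240),(513,-355,240))"
```

```text
t 0.1 tcp [139.4 583.3 230.4] yaw -0.235 tilt [-3.0e-04 -1.6e-03 -1.0e+00] F [ 0.1 -0.3  0.6] T [ 0.    0.01 -0.01] w 85.3 j [ 1.67  0.04  0.08 -0.   -1.62 -0.33]
[379.6 251.9  -9.2]
[202.  573.7   0.9]
```

```bash
python3 -m pendant '[[48,31,-1,0,0,0,1],[48,31,-1,0,0,0,1],[48,31,-1,0,0,0,1],[48,31,-1,0,0,0,1],[48,31,-1,0,0,0,1],[48,31,-1,0,0,0,1],[48,31,-1,0,0,0,1],[43,35,-2,0,0,0,1]]'; python3 -m pendant '[[17,48,0,0,0,0,1],[17,48,0,0,0,0,1],[17,48,0,0,0,0,1],[17,48,0,0,0,0,1],[17,48,0,0,0,0,1],[17,48,0,0,0,0,1],[17,48,0,0,0,0,1],[17,48,0,0,0,0,1]]'; python3 -c "
from h import *
to((513,-355,240))"
```

```text
time_s: 1.1
tcp_pos: [450.4, 248.7, 239.8]
tool_rot: [0.0, 0.993, -0.117, -0.0]
wrist_force: [0.9, 0.7, 0.0]
grip_width: 85.4
grasp_force: 0.0
time_s: 2.1
tcp_pos: [492.2, -156.5, 240.1]
tool_rot: [-0.0, 0.993, -0.117, -0.0]
wrist_force: [0.9, 0.8, -0.8]
grip_width: 85.5
grasp_force: 0.0
t 2.1 tcp [ 492.2 -156.5  240.1] yaw -0.235 tilt [-2.e-04  2.e-04 -1.e+00] F [ 0.9  0.8 -0.8] T [ 0.08 -0.07  0.  ] w 85.5 j [ 0.08 -0.18 -0.11 -0.   -1.64  1.25]
[ 66.4 188.2   0. ]
```

```bash
python3 -m pendant '[[15,44,0,0,0,0,1],[17,46,0,0,0,0,1],[17,48,0,0,0,0,1],[17,50,0,0,0,0,1],[0,0,0,0,0,0,1],[0,0,0,0,0,0,1]]'; python3 - <<'E'
from h import *
c=cam("wrist","pics/w1.png"); to((513,-355,80))
print(c["p"],c["R"].round(3).tolist(),c["f"],c["cx"],c["cy"], proj(c,(513,-355,121)),proj(c,(513,-355,45)))
E
```

```text
time_s: 2.85
tcp_pos: [512.7, -353.0, 239.7]
tool_rot: [-0.0, 0.993, -0.117, -0.001]
wrist_force: [-0.2, 0.4, 0.1]
grip_width: 85.5
grasp_force: 0.0
t 2.9 tcp [ 512.9 -352.5  240.2] yaw -0.234 tilt [-2.e-04  1.e-04 -1.e+00] F [ 0.  -0.2 -0.1] T [ 0.03 -0.01  0.04] w 85.3 j [-0.28  0.1   0.17 -0.   -1.64  1.62]
[  0.7   2.4 160.2]
[ 596.39539527 -373.9380882   381.50066493] [[-0.233, -0.919, -0.317], [-0.972, 0.22, 0.078], [-0.002, 0.327, -0.945]] 292.09605448514054 279.59290243299705 208.61833834191873 [281.17209167 203.99449357] [280.95531314 183.97917679]
```

View pics/w1.png

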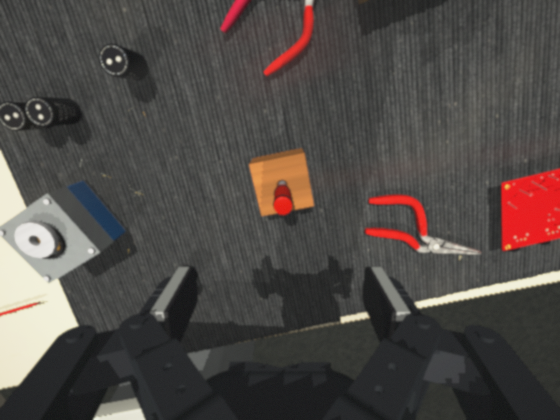

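The wrist view has the handle top at (283,205), within 2 px of the prediction, so I'll descend and grip.

```bash
python3 -m pendant '[[1,3,40,0,0,0,1],[0,0,40,0,0,0,1],[0,0,40,0,0,0,1],[0,0,25,0,0,0,1],[0,0,15,0,0,0,1],[0,0,0,0,0,0,1],[0,0,0,0,0,0,0],[0,0,0,0,0,0,-1]]'; python3 -m pendant '[[0,0,0,0,0,0,-1],[0,0,0,0,0,0,-1],[0,0,0,0,0,0,-1],[0,0,0,0,0,0,-1]]';  python3 -c "
from h import *
to((513,-355.5,80))"
```

```text
time_s: 3.9
tcp_pos: [513.9, -356.4, 81.9]
tool_rot: [0.0, 0.993, -0.117, 0.001]
wrist_force: [0.3, -0.2, -0.3]
grip_width: 51.5
grasp_force: 0.0
time_s: 4.4
tcp_pos: [513.4, -356.2, 80.9]
tool_rot: [0.0, 0.993, -0.117, 0.0]
wrist_force: [0.8, 1.1, 3.1]
grip_width: 16.9
grasp_force: 58.4
t 4.4 tcp [ 513.4 -356.2   80.9] yaw -0.235 tilt [ 6.e-04 -4.e-04 -1.e+00] F [0.8 1.1 3.1] T [0.45 0.02 0.01] w 16.9 j [-0.29  0.14 -0.09  0.   -1.35  1.62]
[-0.6 -0.6  0.9]
```

```bash
python3 -m pendant '[[0,0,-10,0,0,0,-1],[0,0,-15,0,0,0,-1],[0,0,-20,0,0,0,-1],[0,0,-25,0,0,0,-1],[0,0,-25,0,0,0,-1],[0,0,-20,0,0,0,-1],[0,0,0,0,0,0,-1],[0,0,0,0,0,0,-1]]';  python3 - <<'E'
from h import *
to((524.7,-74.5,200))
c=cam("scene"); d=cam("wrist"); 
P=manip.get_obs()["tcp_pos"]
print([proj(c,P-[0,0,z]).round(1) for z in (77,10,-40)],[proj(d,P-[0,0,z]).round(1) for z in (77,10,-40)])
u,v=proj(c,P-[0,0,30]).astype(int)
A=cv2.resize(c["color"][v-60:v+40,u-50:u+50,::-1],(400,400),interpolation=cv2.INTER_CUBIC)
u,v=proj(d,P-[0,0,77]).astype(int);print(u,v)
B=cv2.resize(d["color"][max(v-50,0):max(v-50,0)+100,u-50:u+50,::-1],(400,400),interpolation=cv2.INTER_CUBIC)
cv2.imwrite("pics/d.png",np.hstack([A,B]))
E
```

```text
time_s: 5.4
tcp_pos: [513.0, -355.9, 194.3]
tool_rot: [-0.0, 0.993, -0.117, -0.001]
wrist_force: [0.1, 0.2, -2.2]
grip_width: 16.3
grasp_force: 58.5
t 5.4 tcp [ 513.  -355.9  194.3] yaw -0.235 tilt [-0.0011  0.001  -1.    ] F [ 0.1  0.2 -2.2] T [-0.07  0.01 -0.01] w 16.3 j [-0.29  0.1   0.09 -0.   -1.55  1.62]
[ -54.1 -276.4   -5.5]
[array([398.7, 261.6]), array([406.5, 233. ]), array([412.9, 209.4])] [array([279.1, 220.9]), array([278.7, 262.8]), array([278.1, 321.8])]
279 220
```

View pics/d.png

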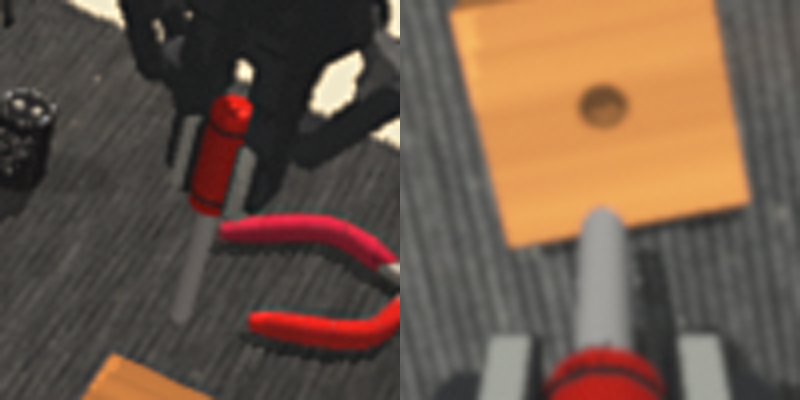

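The wrist crop puts the tip at image (280,222), as predicted, so the grasp is straight. The stand hole is at (279.6,196.6). Moving to the holder.

```bash
python3 - <<'E'
from h import *
d=cam("wrist"); print("stand hole",onz(d,279.6,196.6,45), "tip", onz(d,279.8,222,117.4))
E
python3 -m pendant '[[-5,-26,0,0,0,0,-1],[-7,-35,0,0,0,0,-1],[-7,-36,0,0,0,0,-1],[-7,-36,0,0,0,0,-1],[-7,-36,0,0,0,0,-1],[-7,-36,0,0,0,0,-1],[-7,-36,0,0,0,0,-1],[-7,-35,0,0,0,0,-1]]'
python3 -m pendant '[[0,0,0,0,0,0,-1],[0,0,0,0,0,0,-1],[0,0,0,0,0,0,-1]]'; python3 - <<'E'
from h import *
to((524.7,-74.5,180))
d=cam("wrist"); import pickle; pickle.dump(d,open("d2.pkl","wb"))
P=manip.get_obs()["tcp_pos"]
u,v=proj(d,(519,-75.5,75)).astype(int); u0,v0=u-65,v-60; print(u0,v0,proj(d,P-[0,0,77]))
cv2.imwrite("pics/e.png",cv2.resize(d["color"][v0:v0+120,u0:u0+130,::-1],(650,600),interpolation=cv2.INTER_CUBIC))
E
```

```text
stand hole [ 511.46881279 -355.88631451   45.        ] tip [ 511.92902712 -356.30989055  117.4       ]
time_s: 6.55
tcp_pos: [524.6, -74.0, 194.7]
tool_rot: [0.0, 0.993, -0.117, -0.0]
wrist_force: [-0.4, -0.3, -1.6]
grip_width: 16.4
grasp_force: 58.6
time_s: 6.92
tcp_pos: [524.8, -76.0, 195.1]
tool_rot: [0.0, 0.993, -0.118, -0.0]
wrist_force: [0.2, -0.3, -1.5]
grip_width: 16.7
grasp_force: 58.7
t 6.92 tcp [524.8 -76.  195.1] yaw -0.236 tilt [-4.e-04 -3.e-04 -1.e+00] F [ 0.2 -0.3 -1.5] T [-0.07 -0.02  0.01] w 16.7 j [ 0.24 -0.15 -0.16  0.   -1.56  1.1 ]
[-0.4 -1.4 15.1]
215 150 [278.98152854 221.07929269]
```

View pics/e.png

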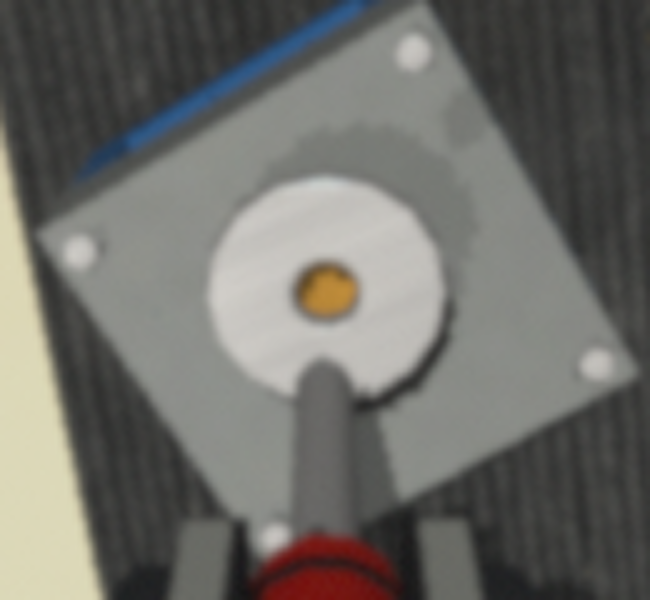

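The ring hole is at image (279.8,207.8) and the punch tip at about (279.5,223). Now computing the offset between them.

```bash
python3 - <<'E'
from h import *
import pickle
d=pickle.load(open("d2.pkl","rb"))
for v in (221.5,223.5): print("tip",onz(d,279.5,v,118.2))
h=onz(d,279.8,207.8,82);print("hole",h)
print(proj(d,(524.8,-76,118.2)))
def px(X,Y): return 215+(X+.5)/5-.5,150+(Y+.5)/5-.5
for q in ((37,232),(415,0),(638,372)): print(onz(d,*px(*q),68))
E
```

```text
tip [524.3333513  -76.28677665 118.2       ]
tip [522.64840676 -75.88177766 118.2       ]
hole [523.5756925 -76.3374886  82.       ]
[279.01770323 221.05214739]
[543.51044346 -24.04257937  68.        ]
[ 569.60979523 -104.05091303   68.        ]
[ 487.96973839 -131.44624968   68.        ]
```

```bash
python3 -m pendant '[[0,0,10,0,0,0,-1],[0,0,12,0,0,0,-1],[0,0,8,0,0,0,-1],[0,0,3,0,0,0,-1],[0,0,1,0,0,0,-1],[0,0,1,0,0,0,-1],[0,0,1,0,0,0,-1],[0,0,0,0,0,0,-1]]'; python3 -c "
from h import *
to()"
```

```text
time_s: 7.98
tcp_pos: [524.9, -75.2, 159.4]
tool_rot: [0.0, 0.993, -0.117, 0.0]
wrist_force: [-0.6, 1.1, -0.8]
grip_width: 16.9
grasp_force: 58.7
t 7.97 tcp [524.9 -75.2 159.4] yaw -0.235 tilt [ 1.e-04 -1.e-04 -1.e+00] F [-0.6  1.1 -0.8] T [-0.01  0.02  0.03] w 16.9 j [ 0.24 -0.14 -0.22  0.   -1.49  1.1 ]
```

```bash
python3 -m pendant '[[0,0,1,0,0,0,-1],[0,0,1,0,0,0,-1],[0,0,0,0,0,0,-1]]';python3 -m pendant '[[0,0,1,0,0,0,-1],[0,0,1,0,0,0,-1],[0,0,0,0,0,0,-1]]'; python3 -c "
from h import *
to()"
```

```text
time_s: 8.35
tcp_pos: [524.8, -75.2, 157.2]
tool_rot: [0.0, 0.993, -0.117, -0.0]
wrist_force: [0.2, 0.4, -1.5]
grip_width: 16.5
grasp_force: 58.7
time_s: 8.72
tcp_pos: [524.8, -75.2, 155.2]
tool_rot: [0.0, 0.993, -0.117, -0.0]
wrist_force: [-0.4, -0.3, -0.8]
grip_width: 16.2
grasp_force: 58.7
t 8.72 tcp [524.8 -75.2 155.2] yaw -0.235 tilt [-2.e-04 -1.e-04 -1.e+00] F [-0.4 -0.3 -0.8] T [ 0.07 -0.    0.02] w 16.2 j [ 0.24 -0.14 -0.23  0.   -1.48  1.1 ]
```

```bash
python3 -m pendant '[[0,0,1,0,0,0,-1],[0,0,1,0,0,0,-1],[0,0,1,0,0,0,-1],[0,0,0,0,0,0,-1]]';python3 -m pendant '[[0,0,1,0,0,0,-1],[0,0,1,0,0,0,-1],[0,0,1,0,0,0,-1],[0,0,1,0,0,0,-1],[0,0,0,0,0,0,-1]]'; python3 -c "
from h import *
to()"
```

```text
time_s: 9.22
tcp_pos: [524.8, -75.2, 152.2]
tool_rot: [0.0, 0.993, -0.117, -0.0]
wrist_force: [0.1, -0.1, -0.4]
grip_width: 16.6
grasp_force: 58.7
time_s: 9.85
tcp_pos: [524.8, -75.2, 148.2]
tool_rot: [0.0, 0.993, -0.117, -0.0]
wrist_force: [-0.1, -0.3, -1.1]
grip_width: 16.6
grasp_force: 58.7
t 9.85 tcp [524.8 -75.2 148.2] yaw -0.235 tilt [-2.e-04 -1.e-04 -1.e+00] F [-0.1 -0.3 -1.1] T [0.02 0.01 0.01] w 16.6 j [ 0.24 -0.14 -0.24  0.   -1.47  1.1 ]
```

```bash
python3 -m pendant '[[0,0,1,0,0,0,-1],[0,0,1,0,0,0,-1],[0,0,1,0,0,0,-1],[0,0,1,0,0,0,-1],[0,0,1,0,0,0,-1],[0,0,0,0,0,0,-1]]';python3 -m pendant '[[0,0,1,0,0,0,-1],[0,0,1,0,0,0,-1],[0,0,0,0,0,0,-1]]';python3 -m pendant '[[0,0,1,0,0,0,-1],[0,0,1,0,0,0,-1],[0,0,0,0,0,0,-1]]'; python3 -c "
from h import *
to()"
```

```text
time_s: 10.6
tcp_pos: [524.8, -75.2, 143.2]
tool_rot: [0.0, 0.993, -0.117, -0.0]
wrist_force: [-0.0, -0.5, -1.0]
grip_width: 16.7
grasp_force: 58.7
time_s: 10.98
tcp_pos: [525.2, -75.3, 142.0]
tool_rot: [0.0, 0.993, -0.117, 0.001]
wrist_force: [-0.5, 0.5, 1.6]
grip_width: 16.8
grasp_force: 59.0
time_s: 11.35
tcp_pos: [525.7, -75.5, 141.1]
tool_rot: [0.0, 0.993, -0.117, 0.001]
wrist_force: [-0.5, -0.3, 8.1]
grip_width: 16.5
grasp_force: 59.6
t 11.35 tcp [525.7 -75.5 141.1] yaw -0.235 tilt [ 2.9e-03 -8.0e-04 -1.0e+00] F [-0.5 -0.3  8.1] T [-0.03  0.3   0.01] w 16.5 j [ 0.24 -0.14 -0.25  0.   -1.46  1.1 ]
```

```bash
python3 -m pendant '[[0,0,1,0,0,0,-1],[0,0,1,0,0,0,-1],[0,0,0,0,0,0,-1]]';python3 -m pendant '[[0,0,1,0,0,0,-1],[0,0,1,0,0,0,-1],[0,0,0,0,0,0,-1]]'; python3 -c "
from h import *
to()"
```

```text
time_s: 11.72
tcp_pos: [526.1, -75.3, 139.3]
tool_rot: [-0.0, 0.993, -0.117, 0.002]
wrist_force: [0.7, 0.3, 7.3]
grip_width: 16.4
grasp_force: 59.2
time_s: 12.1
tcp_pos: [526.5, -75.5, 138.7]
tool_rot: [0.0, 0.993, -0.117, 0.003]
wrist_force: [0.2, 1.0, 12.4]
grip_width: 16.4
grasp_force: 59.9
t 12.1 tcp [526.5 -75.5 138.7] yaw -0.234 tilt [ 5.7e-03 -9.0e-04 -1.0e+00] F [ 0.2  1.  12.4] T [0.35 0.41 0.05] w 16.4 j [ 0.24 -0.14 -0.26  0.   -1.45  1.1 ]
```

```bash
python3 -m pendant '[[-1,0.2,0,0,0,0,-1],[-0.5,0.1,1,0,0,0,-1],[0,0,1,0,0,0,-1],[0,0,0,0,0,0,-1]]';python3 -m pendant '[[0,0,1,0,0,0,-1],[0,0,1,0,0,0,-1],[0,0,0,0,0,0,-1]]'; python3 -c "
from h import *
to()"
```

```text
time_s: 12.6
tcp_pos: [526.0, -75.5, 138.2]
tool_rot: [-0.0, 0.993, -0.117, 0.005]
wrist_force: [1.3, 1.6, 16.1]
grip_width: 16.3
grasp_force: 60.4
time_s: 12.98
tcp_pos: [526.3, -75.6, 137.4]
tool_rot: [0.0, 0.993, -0.117, 0.005]
wrist_force: [-0.9, 1.3, 20.5]
grip_width: 16.4
grasp_force: 61.1
t 12.97 tcp [526.3 -75.6 137.4] yaw -0.234 tilt [ 0.0104 -0.0013 -0.9999] F [-0.9  1.3 20.5] T [ 0.7   0.41 -0.03] w 16.4 j [ 0.24 -0.14 -0.26  0.   -1.44  1.1 ]
```

```bash
python3 - <<'E'
from h import *
c=cam("scene"); d=cam("wrist"); o=manip.get_obs(); print(o["torque"],o["wrist_force"])
A=cv2.resize(c["color"][165:265,215:315,::-1],(400,400),interpolation=cv2.INTER_CUBIC)
B=cv2.resize(d["color"][150:250,230:330,::-1],(400,400),interpolation=cv2.INTER_CUBIC)
cv2.imwrite("pics/f.png",np.hstack([A,B]))
E
```

```text
[ 0.71635399  0.44483443 -0.03964225] [-1.305281    0.39147997 21.25929902]
```

View pics/f.png

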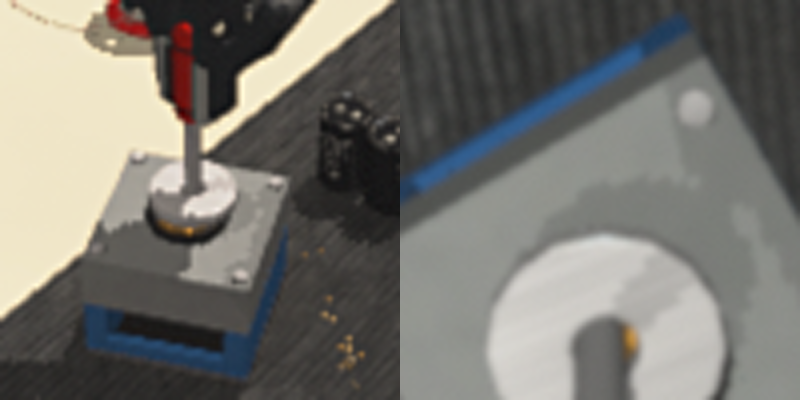

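The picture shows the shank well inside the ring hole, slightly toward the +y side (gap on the right at crop (630,342)). The plug is near its break-loose load, so I'll push on with small steps.

```bash
python3 -m pendant '[[0,0.5,0,0,0,0,-1],[0,0,1,0,0,0,-1],[0,0,0,0,0,0,-1]]';python3 -m pendant '[[0,0,1,0,0,0,-1],[0,0,0,0,0,0,-1]]'; python3 -c "
from h import *
to()"
```

```text
time_s: 13.45
tcp_pos: [526.5, -75.8, 136.8]
tool_rot: [-0.0, 0.993, -0.117, 0.006]
wrist_force: [-1.4, 3.1, 21.9]
grip_width: 16.5
grasp_force: 61.2
time_s: 13.7
tcp_pos: [526.7, -75.8, 136.5]
tool_rot: [-0.0, 0.993, -0.117, 0.006]
wrist_force: [-2.4, 3.5, 25.1]
grip_width: 16.4
grasp_force: 61.5
t 13.7 tcp [526.7 -75.8 136.5] yaw -0.234 tilt [ 0.012  -0.0011 -0.9999] F [-2.4  3.5 25.1] T [1.31 0.91 0.06] w 16.4 j [ 0.24 -0.14 -0.27  0.   -1.44  1.1 ]
```

```bash
python3 - <<'E'
from h import *
import pickle
a,b=pickle.load(open("ab.pkl","rb"))
c=cam("scene")["color"]
for u in (256,258,268,270): print(u,a["color"][203:228,u].mean(1).astype(int).tolist(),"\n   ",c[203:228,u].mean(1).astype(int).tolist())
print(proj(a,(523,-75,82)),proj(a,(523,-75,78)))
o=manip.get_obs();print(o["torque"],o["wrist_force"])
E
```

```text
256 [211, 162, 143, 176, 205, 207, 204, 205, 204, 201, 202, 202, 205, 206, 163, 112, 95, 81, 72, 54, 32, 29, 75, 130, 149] 
    [221, 175, 153, 187, 216, 218, 215, 216, 220, 216, 151, 119, 120, 123, 123, 112, 104, 85, 68, 45, 28, 32, 77, 91, 91]
258 [216, 173, 169, 201, 210, 207, 205, 206, 207, 204, 203, 203, 202, 206, 206, 161, 110, 90, 78, 71, 49, 26, 45, 126, 151] 
    [226, 186, 178, 214, 222, 219, 217, 218, 222, 222, 153, 119, 119, 121, 122, 120, 109, 103, 82, 73, 47, 23, 39, 85, 91]
268 [52, 58, 96, 193, 208, 205, 208, 210, 208, 207, 207, 205, 203, 206, 211, 178, 114, 80, 54, 33, 30, 80, 139, 151, 149] 
    [56, 62, 103, 206, 220, 217, 215, 201, 191, 200, 215, 217, 214, 218, 227, 192, 122, 86, 58, 34, 31, 86, 149, 161, 159]
270 [66, 61, 68, 149, 197, 206, 207, 210, 210, 208, 208, 209, 209, 208, 177, 111, 74, 44, 29, 57, 104, 140, 149, 148, 147] 
    [70, 66, 71, 149, 210, 219, 206, 195, 195, 209, 218, 220, 219, 219, 190, 119, 80, 47, 31, 61, 111, 149, 158, 157, 157]
[262.69978428 212.66813884] [262.7075725  214.17098214]
[1.33788344 0.89797047 0.01528591] [-2.4943874   3.46662288 25.09398911]
```

The ring's edges haven't moved, so the load is on the plug. I'll yield to the side force and straighten the tool, then keep pushing.

```bash
python3 -m pendant '[[-1,-0.8,0,-0.002,-0.01,0,-1],[0,0,0,0,0,0,-1]]';python3 -c "
from h import *
to()"; python3 -m pendant '[[-0.7,0,1,0,0,0,-1],[0,0,0,0,0,0,-1]]'; python3 -c "
from h import *
to()"
```

```text
time_s: 14.0
tcp_pos: [526.5, -75.4, 136.6]
tool_rot: [0.001, 0.993, -0.117, 0.002]
wrist_force: [0.2, 0.3, 22.8]
grip_width: 16.4
grasp_force: 61.2
t 14.0 tcp [526.5 -75.4 136.6] yaw -0.234 tilt [ 0.0031 -0.0018 -1.    ] F [ 0.2  0.3 22.8] T [ 0.22 -0.26  0.06] w 16.4 j [ 0.24 -0.14 -0.26  0.   -1.45  1.1 ]
time_s: 14.25
tcp_pos: [526.3, -75.3, 136.4]
tool_rot: [0.001, 0.993, -0.117, 0.003]
wrist_force: [1.0, 0.3, 25.0]
grip_width: 16.4
grasp_force: 61.2
t 14.25 tcp [526.3 -75.3 136.4] yaw -0.234 tilt [ 0.0049 -0.002  -1.    ] F [ 1.   0.3 25. ] T [ 0.2  -0.45  0.  ] w 16.4 j [ 0.24 -0.14 -0.26  0.   -1.44  1.1 ]
```

```bash
python3 - <<'E'
from h import *
import pickle
d=pickle.load(open("d2.pkl","rb"))["color"].astype(int); e=cam("wrist")["color"].astype(int)
for u in (278,281):
  for im in (d,e): print(u,[(int(r),int(g)) for r,g,_ in im[252:276:1,u]])
E
```

```text
278 [(104, 103), (104, 103), (97, 97), (86, 81), (89, 61), (108, 40), (118, 26), (118, 22), (106, 24), (76, 21), (55, 27), (77, 28), (105, 24), (117, 23), (119, 22), (120, 22), (118, 19), (119, 19), (120, 21), (118, 17), (119, 21), (119, 21), (119, 20), (119, 21)]
278 [(108, 108), (109, 108), (109, 108), (107, 101), (109, 86), (118, 58), (123, 35), (121, 19), (110, 20), (81, 26), (56, 26), (78, 29), (107, 25), (121, 22), (124, 22), (123, 22), (124, 21), (124, 22), (124, 22), (124, 23), (124, 23), (124, 25), (124, 22), (124, 21)]
281 [(102, 102), (101, 101), (101, 100), (99, 95), (103, 82), (111, 57), (116, 34), (115, 22), (104, 22), (76, 27), (52, 27), (73, 26), (103, 26), (114, 18), (117, 20), (118, 25), (118, 23), (118, 17), (117, 20), (117, 20), (118, 21), (117, 20), (119, 24), (117, 20)]
281 [(105, 106), (105, 104), (105, 104), (104, 101), (107, 86), (115, 60), (119, 33), (120, 25), (108, 22), (79, 26), (54, 25), (75, 28), (105, 28), (121, 26), (123, 25), (122, 22), (122, 21), (122, 21), (122, 23), (123, 23), (122, 23), (123, 21), (123, 25), (123, 24)]
```

```bash
python3 -m pendant '[[-0.2,0,1,0,0,0,-1],[0,0,1,0,0,0,-1],[0,0,0,0,0,0,-1]]'; python3 -c "
from h import *
to()"; python3 -m pendant '[[0,0,1,0,0,0,-1],[0,0,1,0,0,0,-1],[0,0,0,0,0,0,-1]]'; python3 -c "
from h import *
to()"
```

```text
time_s: 14.68
tcp_pos: [523.4, -74.9, 128.5]
tool_rot: [0.001, 0.993, -0.117, -0.002]
wrist_force: [5.3, -2.3, 4.6]
grip_width: 16.5
grasp_force: 59.2
t 14.68 tcp [523.4 -74.9 128.5] yaw -0.235 tilt [-4.3e-03 -7.0e-04 -1.0e+00] F [ 5.3 -2.3  4.6] T [-1.09 -2.12 -0.01] w 16.5 j [ 0.24 -0.14 -0.27 -0.   -1.44  1.1 ]
time_s: 15.05
tcp_pos: [523.4, -75.0, 125.7]
tool_rot: [0.001, 0.993, -0.117, -0.003]
wrist_force: [5.7, -3.2, 4.5]
grip_width: 16.2
grasp_force: 59.2
t 15.05 tcp [523.4 -75.  125.7] yaw -0.235 tilt [-5.2e-03 -9.0e-04 -1.0e+00] F [ 5.7 -3.2  4.5] T [-1.1  -2.2   0.06] w 16.2 j [ 0.24 -0.13 -0.27 -0.   -1.43  1.1 ]
```

The plug broke loose. I'll ease the side load and continue down.

```bash
python3 -m pendant '[[1.7,0.2,0,0.001,0.006,0,-1],[0,0,1.5,0,0,0,-1],[0,0,1.5,0,0,0,-1],[0,0,0,0,0,0,-1]]'; python3 -c "
from h import *
to()"; python3 -m pendant '[[0,0,1.5,0,0,0,-1],[0,0,1.5,0,0,0,-1],[0,0,0,0,0,0,-1]]'; python3 -c "
from h import *
to()"
```

```text
time_s: 15.55
tcp_pos: [523.5, -75.1, 121.3]
tool_rot: [0.0, 0.993, -0.117, -0.002]
wrist_force: [4.8, -2.6, 3.7]
grip_width: 16.7
grasp_force: 59.2
t 15.55 tcp [523.5 -75.1 121.3] yaw -0.235 tilt [-3.3e-03 -4.0e-04 -1.0e+00] F [ 4.8 -2.6  3.7] T [-0.87 -1.91 -0.01] w 16.7 j [ 0.24 -0.13 -0.28 -0.   -1.42  1.1 ]
time_s: 15.92
tcp_pos: [523.4, -75.2, 118.2]
tool_rot: [0.0, 0.993, -0.117, -0.002]
wrist_force: [5.9, -2.4, 2.0]
grip_width: 16.4
grasp_force: 59.2
t 15.93 tcp [523.4 -75.2 118.2] yaw -0.235 tilt [-3.4e-03 -5.0e-04 -1.0e+00] F [ 5.9 -2.4  2. ] T [-1.01 -1.99 -0.01] w 16.4 j [ 0.24 -0.13 -0.29 -0.   -1.42  1.1 ]
```

```bash
python3 -m pendant '[[1.2,0.3,0,0,0.003,0,-1],[0,0,0,0,0,0,-1],[0,0,1.5,0,0,0,-1],[0,0,1.5,0,0,0,-1],[0,0,0,0,0,0,-1]]'; python3 -c "
from h import *
to()"; python3 -m pendant '[[0,0,1.5,0,0,0,-1],[0,0,1.5,0,0,0,-1],[0,0,0,0,0,0,-1],[0,0,0,0,0,0,-1]]'; python3 -c "
from h import *
to()"
```

```text
time_s: 16.55
tcp_pos: [523.8, -75.5, 114.8]
tool_rot: [0.001, 0.993, -0.117, -0.001]
wrist_force: [2.3, -0.4, -0.4]
grip_width: 16.7
grasp_force: 59.0
t 16.55 tcp [523.8 -75.5 114.8] yaw -0.235 tilt [-2.4e-03 -7.0e-04 -1.0e+00] F [ 2.3 -0.4 -0.4] T [-0.37 -0.74  0.02] w 16.7 j [ 0.24 -0.13 -0.29  0.   -1.41  1.1 ]
time_s: 17.05
tcp_pos: [524.0, -75.5, 112.1]
tool_rot: [0.0, 0.993, -0.117, -0.001]
wrist_force: [1.7, -1.2, -0.5]
grip_width: 16.5
grasp_force: 58.9
t 17.05 tcp [524.  -75.5 112.1] yaw -0.235 tilt [-1.8e-03 -7.0e-04 -1.0e+00] F [ 1.7 -1.2 -0.5] T [-0.21 -0.43 -0.01] w 16.5 j [ 0.24 -0.13 -0.3   0.   -1.41  1.1 ]
```

```bash
python3 - <<'E'
from h import *
c=cam("scene")
cv2.imwrite("pics/g.png",cv2.resize(c["color"][195:275,215:315,::-1],(750,600),interpolation=cv2.INTER_CUBIC))
E
```

```text
(no output)
```

View pics/g.png

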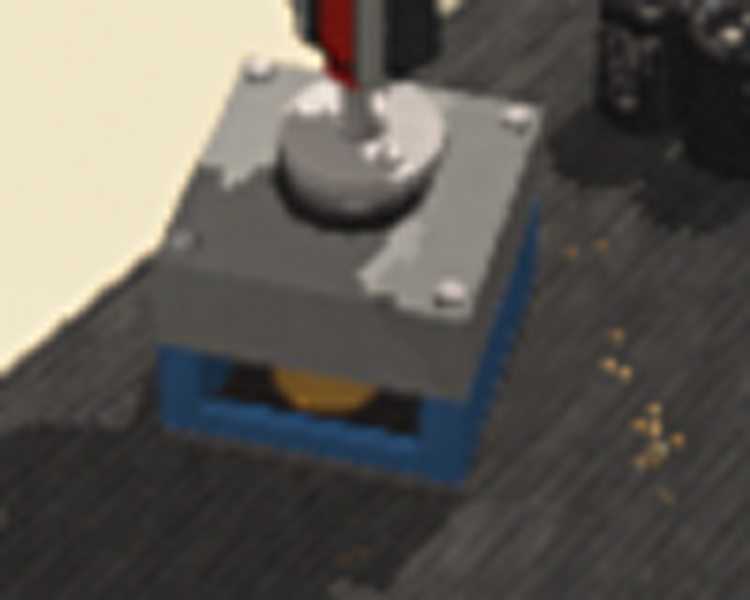

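Brass shows in the window under the block, with its lower edge at image (258.5,250). I'll check that against a plug resting on the foot.

```bash
python3 - <<'E'
from h import *
c=cam("scene"); to()
t=np.linspace(0,2*np.pi,60)
for z in (7,12,17,22):
    q=np.array([proj(c,(517+15*np.cos(a),-76.5+15*np.sin(a),z)) for a in t]); i=q[:,1].argmax(); print("full r",z,q[i].round(1), "bevel r12",max(proj(c,(517+12*np.cos(a),-76.5+12*np.sin(a),z))[1] for a in t).round(1))
print(proj(c,(517-42*.6,-76.5-42*.6,7)))
E
```

```text
t 17.15 tcp [524.  -75.5 112.1] yaw -0.235 tilt [-1.8e-03 -7.0e-04 -1.0e+00] F [-0.3  0.  -2.5] T [-0.19 -0.37  0.01] w 16.7 j [ 0.24 -0.13 -0.3   0.   -1.41  1.1 ]
full r 7 [261.9 246.7] bevel r12 245.7
full r 12 [261.8 245. ] bevel r12 244.0
full r 17 [261.8 243.3] bevel r12 242.3
full r 22 [261.8 241.6] bevel r12 240.5
[265.37828699 253.83228253]
```

The plug has dropped onto the foot, so I'll withdraw straight up.

```bash
python3 -m pendant '[[0,0,-3,0,0,0,-1],[0,0,-5,0,0,0,-1],[0,0,-8,0,0,0,-1],[0,0,-10,0,0,0,-1],[0,0,-10,0,0,0,-1],[0,0,-10,0,0,0,-1],[0,0,-10,0,0,0,-1],[0,0,0,0,0,0,-1]]'; python3 -m pendant '[[0,0,-15,0,0,0,-1],[0,0,-15,0,0,0,-1],[0,0,0,0,0,0,-1],[0,0,0,0,0,0,-1]]'; python3 -c "
from h import *
to((513,-356,190))"
```

```text
time_s: 18.15
tcp_pos: [524.7, -75.5, 169.5]
tool_rot: [0.0, 0.993, -0.117, 0.0]
wrist_force: [-0.7, -0.3, -1.7]
grip_width: 16.3
grasp_force: 58.8
time_s: 18.65
tcp_pos: [524.2, -75.4, 198.0]
tool_rot: [0.0, 0.993, -0.117, -0.001]
wrist_force: [0.4, -0.5, -1.9]
grip_width: 16.9
grasp_force: 58.8
t 18.65 tcp [524.2 -75.4 198. ] yaw -0.235 tilt [-1.5e-03 -5.0e-04 -1.0e+00] F [ 0.4 -0.5 -1.9] T [-0.01 -0.01 -0.03] w 16.9 j [ 0.24 -0.15 -0.16  0.   -1.56  1.1 ]
[ 54.4 275.5   8.2]
```

```bash
python3 -m pendant '[[5,25,0,0,0.0015,0,-1],[7,36,0,0,0,0,-1],[7,36,0,0,0,0,-1],[7,36,0,0,0,0,-1],[7,36,0,0,0,0,-1],[7,36,0,0,0,0,-1],[7,36,0,0,0,0,-1],[7,34,0,0,0,0,-1]]'; python3 -m pendant '[[0,0,10,0,0,0,-1],[0,0,0,0,0,0,-1],[0,0,0,0,0,0,-1]]';python3 - <<'E'
from h import *
to((513.2,-356,126))
d=cam("wrist")["color"][150:250,230:330,::-1]
cv2.imwrite("pics/i.png",cv2.resize(d,(600,600),interpolation=cv2.INTER_CUBIC))
E
```

```text
time_s: 19.65
tcp_pos: [512.4, -356.6, 197.7]
tool_rot: [0.0, 0.993, -0.117, -0.0]
wrist_force: [0.6, -0.5, -0.4]
grip_width: 16.7
grasp_force: 58.8
time_s: 20.02
tcp_pos: [513.0, -354.8, 188.6]
tool_rot: [0.001, 0.993, -0.117, 0.0]
wrist_force: [-0.2, -0.2, -1.0]
grip_width: 16.2
grasp_force: 58.9
t 20.02 tcp [ 513.  -354.8  188.6] yaw -0.234 tilt [ 0.     -0.0012 -1.    ] F [-0.2 -0.2 -1. ] T [ 0.02 -0.01 -0.01] w 16.2 j [-0.28  0.1   0.07  0.   -1.54  1.62]
[ 0.5  1.  62.6]
```

View pics/i.png

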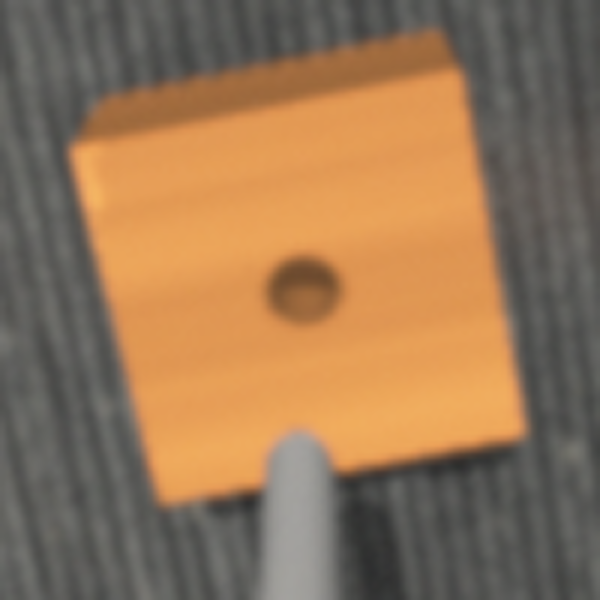

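The image shows the tip at (298,445) and the hole at (304,290), about 1 mm to −y, which agrees with the recorded home pose. I'll correct and lower.

```bash
python3 -m pendant '[[0.7,1.2,10,0,0,0,-1],[0,0,20,0,0,0,-1],[0,0,20,0,0,0,-1],[0,0,10,0,0,0,-1],[0,0,2,0,0,0,-1],[0,0,0,0,0,0,-1]]'; python3 -c "
from h import *
to((513.4,-356.2,81))"; python3 -m pendant '[[0,0,2,0,0,0,-1],[0,0,2,0,0,0,-1],[0,0,2,0,0,0,-1],[0,0,2,0,0,0,-1],[0,0,0,0,0,0,-1]]'; python3 -c "
from h import *
to((513.4,-356.2,81))"
```

```text
time_s: 20.82
tcp_pos: [513.4, -357.2, 127.1]
tool_rot: [0.001, 0.993, -0.117, 0.0]
wrist_force: [0.0, -0.1, -0.0]
grip_width: 16.8
grasp_force: 58.9
t 20.82 tcp [ 513.4 -357.2  127.1] yaw -0.235 tilt [ 7.0e-04 -1.8e-03 -1.0e+00] F [ 0.  -0.1 -0. ] T [-0.01 -0.03  0.  ] w 16.8 j [-0.29  0.12 -0.02  0.   -1.43  1.62]
[-0.3 -1.  46.1]
time_s: 21.45
tcp_pos: [513.2, -356.9, 118.4]
tool_rot: [0.001, 0.993, -0.117, 0.0]
wrist_force: [0.4, 0.6, -1.3]
grip_width: 16.6
grasp_force: 58.9
t 21.45 tcp [ 513.2 -356.9  118.4] yaw -0.235 tilt [-1.e-04 -1.e-03 -1.e+00] F [ 0.4  0.6 -1.3] T [-0.04  0.02 -0.02] w 16.6 j [-0.29  0.12 -0.03  0.   -1.41  1.62]
[ 0.1 -0.8 37.4]
```

Entered. Tip is about 3.5 mm into the hole with no force.

```bash
python3 -m pendant '[[0,-0.6,3,0,0,0,-1],[0,0,4,0,0,0,-1],[0,0,5,0,0,0,-1],[0,0,5,0,0,0,-1],[0,0,5,0,0,0,-1],[0,0,5,0,0,0,-1],[0,0,0,0,0,0,-1]]'; python3 -c "
from h import *
to((513.4,-356.2,81))"; python3 -m pendant '[[0,0,3,0,0,0,-1],[0,0,3,0,0,0,-1],[0,0,2,0,0,0,-1],[0,0,1,0,0,0,-1],[0,0,0,0,0,0,-1]]'; python3 -c "
from h import *
to((513.4,-356.2,81))"
```

```text
time_s: 22.32
tcp_pos: [513.1, -356.3, 91.0]
tool_rot: [0.0, 0.993, -0.117, -0.0]
wrist_force: [-0.7, -0.3, -2.0]
grip_width: 16.6
grasp_force: 58.9
t 22.32 tcp [ 513.1 -356.3   91. ] yaw -0.235 tilt [-6.e-04 -8.e-04 -1.e+00] F [-0.7 -0.3 -2. ] T [-0.01 -0.01  0.04] w 16.6 j [-0.29  0.13 -0.07  0.   -1.37  1.62]
[ 0.2 -0.1 10. ]
time_s: 22.95
tcp_pos: [513.4, -356.4, 82.6]
tool_rot: [0.001, 0.993, -0.117, 0.0]
wrist_force: [-0.3, -0.4, -1.4]
grip_width: 16.5
grasp_force: 58.9
t 22.95 tcp [ 513.4 -356.4   82.6] yaw -0.235 tilt [ 2.0e-04 -1.2e-03 -1.0e+00] F [-0.3 -0.4 -1.4] T [-0.01  0.   -0.05] w 16.5 j [-0.29  0.14 -0.08  0.   -1.35  1.62]
[-0.1 -0.2  1.6]
```

```bash
python3 -m pendant '[[0,0,1,0,0,0,-1],[0,0,0.7,0,0,0,-1],[0,0,0,0,0,0,-1],[0,0,0,0,0,0,-0.6],[0,0,0,0,0,0,-0.3],[0,0,0,0,0,0,0],[0,0,0,0,0,0,0.5],[0,0,0,0,0,0,1]]'; python3 -m pendant '[[0,0,0,0,0,0,1],[0,0,0,0,0,0,1],[0,0,0,0,0,0,1],[0,0,-10,0,0,0,1],[0,0,-30,0,0,0,1],[0,0,-40,0,0,0,1],[0,0,-40,0,0,0,1],[0,0,-20,0,0,0,1]]'; python3 -m pendant '[[0,0,0,0,0,0,1],[0,0,0,0,0,0,1]]'; python3 - <<'E'
from h import *
to()
c=cam("scene"); a=c["color"]
A=cv2.resize(a[250:325,355:430,::-1],(380,380),interpolation=cv2.INTER_CUBIC)
B=cv2.resize(a[195:270,225:300,::-1],(380,380),interpolation=cv2.INTER_CUBIC)
cv2.imwrite("pics/j.png",np.hstack([A,B]))
E
```

```text
time_s: 23.95
tcp_pos: [513.4, -356.4, 81.0]
tool_rot: [0.001, 0.993, -0.117, 0.0]
wrist_force: [-0.9, -0.2, 0.2]
grip_width: 76.5
grasp_force: 0.0
time_s: 24.95
tcp_pos: [513.9, -356.7, 224.6]
tool_rot: [0.001, 0.993, -0.117, 0.002]
wrist_force: [-0.5, 1.0, 0.1]
grip_width: 85.3
grasp_force: 0.0
time_s: 25.2
tcp_pos: [513.0, -355.8, 219.0]
tool_rot: [-0.0, 0.993, -0.117, -0.001]
wrist_force: [0.1, 0.3, -0.6]
grip_width: 85.5
grasp_force: 0.0
t 25.2 tcp [ 513.  -355.8  219. ] yaw -0.235 tilt [-1.9e-03  4.0e-04 -1.0e+00] F [ 0.1  0.3 -0.6] T [ 0.02  0.02 -0.  ] w 85.5 j [-0.29  0.11  0.13  0.   -1.6   1.62]
```

View pics/j.png

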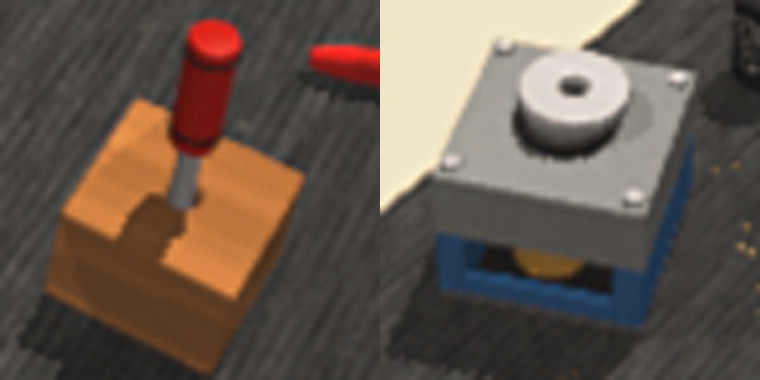

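The punch is standing in the stand and the plug is under the block. I'll do one quick numeric comparison of the handle blob with the start picture before handing in.

```bash
python3 - <<'E'
from h import *
import pickle
a,b=pickle.load(open("ab.pkl","rb")); c=cam("scene")
for im in (a,c):
    k=im["color"][250:300,380:410].astype(int); m=(k[...,0]>90)&(k[...,1]<60)
    v,u=np.nonzero(m); print(m.sum(),u.mean()+380,v.mean()+250,v.min()+250,v.max()+250)
print([proj(c,(513,-356,z)).round(1) for z in (75,80,121,126)])
E
```

```text
219 396.1598173515982 267.6666666666667 255 281
226 394.8628318584071 267.6858407079646 254 294
[array([394.3, 277.8]), array([394.9, 275.9]), array([399.3, 259.8]), array([399.8, 257.8])]
```

```bash
python3 -c "
from plant import manip
print(manip.finish_job())"
```

```text
the job is handed in; nothing more can be done
None
```

I pushed the plug out onto the holder's foot and put the drift punch back upright in its stand. The job is handed in at about 25 s; the hand-in returned no verdict, and the final pictures show both in place.

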